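# Third hand at the fastening jig

## Robot

A 6-joint arm with a two-finger parallel gripper is mounted at the origin on the work surface. World frame = base frame: x ahead of the robot, y to its left, z up, the work surface at z = 0. Lengths are in mm, angles in degrees, forces in N, time in s.
With the tool pointing down it reaches from about 375 to 925 mm from the base axis. Payload 5.7 kg.
Tool frame: the origin (TCP) lies at the very end of the fingers, on their centre line; the grasp point (between the pads) lies tcp_to_grasp behind it (tcp_to_grasp is the distance from the TCP to the grasp point, in mm); z points along the fingers, y is the line along which they close (so a half turn about z gives the same grasp; the last joint's range is limited). The gripper opens to 85 mm and grips with 20 to 120 N. Pads are 22 mm wide; open, the fingers measure 114 mm over their backs; the gripper's body (76 mm by 85 mm) begins 54 mm behind the grasp point. The pads swing forward as they close: fully open they stand 13 mm farther back than shut.
Start: joints at [-72.141, 20.558, 86.54, -0, 72.909, -6.595], TCP at [248.358, -546.152, 231.267] pointing down, gripper open.
Joint ranges: [-170.27, 170.27], [-57.76, 135], [12.27, 136.19], [-55.21, 235.2], [11.17, 155.16], [-170.74, 170.74]. Speed limits (degrees/s): [136.94, 136.94, 180, 180, 180, 180].

## Interface

Orientations are given as [roll, pitch, yaw] about the fixed x, y, z axes, in that order (R = Rz(yaw) Ry(pitch) Rx(roll)).
In Python, from workcell import goto, line_to, move_j, release, clamp, wait, solve_ik, camera, MotionError, sign_off, current_t, current_qpos, current_qvel, current_joint_efforts, current_tool_pos, current_orientation, current_force, current_moment, current_opening, current_finger_force, tcp_to_grasp gives the robot as it stands. Calls block until the motion is done:
- goto(position, orientation): joint-space move of the TCP to a pose.
- line_to(position, vel=150, rot=None): straight line of the TCP; rot=None keeps the orientation; vel is the mean speed in mm/s.
- move_j(angles): joint-space move.
- release() and clamp(): open the fingers fully, or close them until they stop; the grip force is fixed at half the most.
- wait(seconds).
- solve_ik(position, orientation): joint angles nearest the present ones, or None.
- camera(name): name is "scene" or "top" or "wrist"; returns a dict with "color" (420x560x3 uint8, blue, green, red), "fx", "fy", "cx", "cy" (pixels), "rvec" (rotation vector, rad) and "tvec" (3), from world to camera coordinates, as OpenCV has them. Camera axes: x right, y down, z forward; pixel columns grow to the right and rows downward; lengths in mm; the calibration is good to about 2 mm. A picture is of the moment at which its call begins. There is no depth.
A pose or a line that the arm cannot do raises MotionError and nothing moves.
- sign_off(): hands the job in; it is judged then, once.
Readings, each from a call of its own:
- current_t(): time.
- current_qpos(): joint angles.
- current_qvel(): joint speeds.
- current_joint_efforts(): joint torques, N m.
- current_tool_pos(): TCP position.
- current_orientation(): TCP orientation.
- current_force(): force on the tool from outside, world axes, zero at the start.
- current_moment(): the same for the moment, N m.
- current_opening(): opening from 0.0 (shut) to 1.0 (fully open).
- current_finger_force(): force on a finger pad.
Only numpy, scipy, OpenCV 4.12 (cv2) and the standard library are available. Lean on these libraries where they do the work, as an engineer would, in place of code of your own. Each camera call takes 0.05 s, during which the arm holds its last target. There are 200 camera calls.

## Task

Lift the lid of the blue parts case right back until it rests open on its stop, take the white junction box out and lay it flat on the bed of the fastening jig, lengthwise, one small end flat and centred against the orange sprung stop plate. Press it squarely against the plate until the pointer stands in the green band of the scale (about 10 N), never driving the spring to the end of its travel, and finish while still holding it there at that steady push, so that a colleague can drive its screws. Leave the lid open and the other things on the bench undisturbed.

Things in the scene. Friction and masses are not known exactly. Their poses are not given: they have to be found in the camera images.
- case: open-topped blue sheet-metal parts case fixed to the bench, 180 (its x) x 210 (its y) x 65 mm high, walls and floor 5 mm thick; origin at the centre of its underside, z up. Its lid is hinged along the rim at its +x side.
- lid (a joint): angle of the case's blue lid (180 x 210 x 6 mm, 0.3 kg): 0 shut, grows as it opens, 1.75 rad is its stop, a little past upright (two steel straps behind the hinge side mark it). It swings freely about the case's y axis: it falls shut when left before upright and stays open by its own weight on the stop.
- lid_handle (a point): middle of the straight round bar of the lid's steel handle: bar 10 mm thick, 100 mm long, parallel to the hinge (the case's y axis), 40 mm above the lid's outer face, on two end legs. The lid's own axes: x points from the free edge to the hinge, z out of its outer face. The bar lies 170 mm from the hinge line along the lid and 46 mm out from it, 10 mm inside the lid's free edge. When the lid is open the bar is on its far side, away from the case.
- lid_hinge (a point): middle of the lid's hinge line, 65.5 mm above the bench; its axes turn with the lid (y along the hinge)
- box_center (a point): centre of the white closed junction box (rigid, about 0.25 kg), 80 (its x) x 50 (its y) x 45 mm high (its z, up), grey round knockouts on its small ends and four brass screws on top. It lies flat inside the case under the lid.
- jig: fastening jig fixed to the bench: dark steel bed 260 (its x) x 150 (its y) x 15 mm high; origin at the centre of the underside, z up. The junction box is pressed along the jig's +x. At +x end a green housing 40 mm high above the bed carries the sprung stop plate; at the +y side of the plate stands a scale block 30 mm high above the bed, spanning 49 to 71 mm from the jig's centre line and 43 to 80 mm in the jig's x.
- stop_face (a point): centre of the face of the orange stop plate that meets the junction box, 22.5 mm above the bed (37.5 mm above the bench); the plate is 70 mm wide (y), 42 mm high, 8 mm thick and moves with the spring; x points along the push, away from the box. With the spring relaxed it is at x = +40 mm in the jig's frame, on its centre line. A black pointer on the plate moves over the scale: white, then a green band, then red.
- stop (a joint): travel of the stop plate in m, 0 relaxed, grows as it is pushed in along the jig's +x, end of travel 0.030. Spring 700 N/m without preload (0.014 is 9.8 N). The pointer is in the green band from 0.010 to 0.018.
- lamp_carton: bystander: blue lamp carton 60 x 60 x 85 mm high, origin under its centre
- screw_jar: bystander: jar of screws with red cap, 60 mm across, 75 mm high, origin under its centre
- tape_roll: bystander: grey tape roll lying flat, 70 mm across, 30 mm high, origin under its centre
- screwdriver: bystander: screwdriver lying on the bench

How it is judged (in metres and radians):
On the way, in this order (a step that is already met when the one before it is completed fails the run):
1. the lid rests open on its stop (value of joint lid above 1.68 rad and velocity of joint lid below 0.1 rad/s), for 0.2 s.
2. the junction box is pressed against the stop plate with the pointer in the green band (contact force between junction_box and stop between 6 and 14 N and value of joint stop between 0.0085 and 0.0195 m and x of box_center in the frame of stop_face between -0.046 and -0.036 m and y of box_center in the frame of stop_face between -0.015 and 0.015 m and z of box_center in the frame of stop_face between -0.006 and 0.006 m and angle between the x axis of box_center and the x axis of stop_face, either way round below 0.14 rad and angle between box_center's own z axis and vertical below 0.12 rad and contact force between the fingers and junction_box above 3 N), for 0.3 s.
At the end, for the whole second after the job is handed in: Fingers hold the box flat on the bed (height 6 mm, tilt 0.12 rad), its small end on the stop plate (centred 15 mm, square 0.14 rad), at rest, pushing with 6 to 14 N, plate travel 8.5 to 19.5 mm; lid still open on its stop (over 1.68 rad) (all of step 2 and value of joint lid above 1.68 rad and linear speed of junction_box below 0.01 m/s); the arm keeps its last pose, push and grip.
It fails at once if the stop's spring is driven to the end of its travel (value of joint stop above 0.0275 m).
It fails at once if a bystander is disturbed (moved over 30 mm) (distance of any of lamp_carton, screw_jar, tape_roll, screwdriver from where it was at the start of the episode above 0.03 m).
It also fails if it takes over 61 s, if anything falls off the work surface, if the arm or the gripper's body presses on something with over 40 N, if the wrist force passes 120 N, or if a joint passes its speed limit or range.

## Working session

There is one attempt and no reset: what is moved stays moved. The work goes in short steps, each a Python script; the robot and the scene stay as the last script left them, time stands still between calls to the robot, and variables do not carry over. Pictures are saved under pics/ and viewed, at most 10 in all, crops included, and the job is handed in when it is done.

```bash
mkdir -p pics; ls; python3 - <<'E'
from workcell import *
import cv2,numpy as np
for n in("scene","top"):
    c=camera(n);cv2.imwrite(f"pics/{n}0.png",c["color"])
    R=cv2.Rodrigues(np.array(c["rvec"]))[0];print(n,c["fx"],c["cx"],c["cy"],(-R.T@np.array(c["tvec"])).round(),R.round(2).tolist())
print(tcp_to_grasp,current_t(),current_orientation(),current_opening())
E
```

```text
pics
scene 411.43245440516114 282.6075746256189 204.7496011686195 [1356.  -37.  857.] [[-0.04, 1.0, -0.02], [0.72, 0.02, -0.69], [-0.69, -0.04, -0.72]]
top 435.40588731919263 268.00320636314166 208.20975380028653 [ 559.  -88. 1082.] [[0.01, -1.0, -0.0], [-1.0, -0.01, -0.08], [0.08, 0.0, -1.0]]
18.700000000000003 0.1 [-1.79902569e+02 -1.08581073e-02  2.44532967e+01] 0.998226378718297
```

View pics/top0.png

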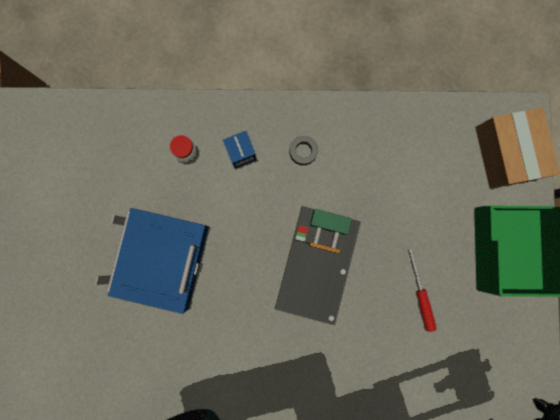

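View pics/scene0.png

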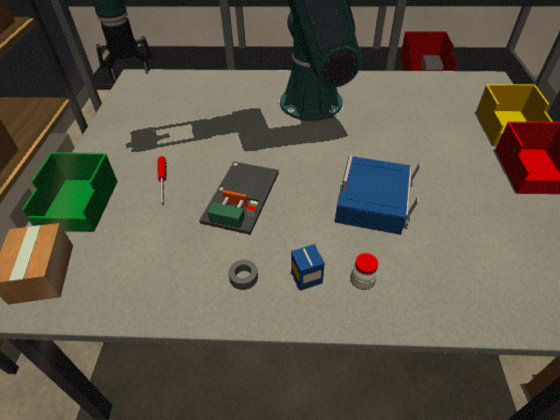

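The top view (up is +x, left is +y) shows the shut case with lid corners near (131,209), (208,226), (184,312), (108,296). The handle bar is around (188,270), with the hinge straps on the left. The jig corners are (302,207), (360,220), (335,324), (276,309), with the orange plate at (325,247). Next I'll measure by colour.

```bash
cat > h.py <<'E'
import cv2,numpy as np
from workcell import *
from scipy.spatial.transform import Rotation as Ro
def unproj(c,px,z):
    R=cv2.Rodrigues(np.array(c["rvec"]))[0];t=np.array(c["tvec"]).ravel()
    K=np.array([[c["fx"],0,c["cx"]],[0,c["fy"],c["cy"]],[0,0,1.]])
    px=np.atleast_2d(np.asarray(px,float))
    d=(R.T@np.linalg.inv(K)@np.c_[px,np.ones(len(px))].T).T;o=-R.T@t
    return o+d*((z-o[2])/d[:,2])[:,None]
def proj(c,P):
    K=np.array([[c["fx"],0,c["cx"]],[0,c["fy"],c["cy"]],[0,0,1.]])
    return cv2.projectPoints(np.atleast_2d(np.asarray(P,float)),np.array(c["rvec"]),np.array(c["tvec"]),K,None)[0][:,0]
def big(mask,roi):
    m=np.zeros_like(mask);x0,y0,x1,y1=roi;m[y0:y1,x0:x1]=mask[y0:y1,x0:x1]
    cs=cv2.findContours(m,cv2.RETR_EXTERNAL,cv2.CHAIN_APPROX_NONE)[0]
    return max(cs,key=cv2.contourArea)
def rpy(x,y,z): return Ro.from_matrix(np.c_[x,y,z]).as_euler('xyz',degrees=True)
E
python3 - <<'E'
from h import *
c=camera("top");im=c["color"];hsv=cv2.cvtColor(im,cv2.COLOR_BGR2HSV)
def rep(name,cnt,z):
    P=unproj(c,cnt[:,0,:],z)[:,:2].astype(np.float32);r=cv2.minAreaRect(P);b=cv2.boxPoints(r)
    print(name,np.round(r[0]),np.round(r[1]),round(r[2],1),b.round().tolist());return r
blue=cv2.inRange(hsv,(100,120,40),(125,255,255))
rep("lid",big(blue,(90,195,225,330)),71.5)
gray=cv2.inRange(hsv,(0,0,110),(180,70,255))
inside=cv2.inRange(hsv,(0,0,90),(180,110,255))
rep("bar",big(inside,(176,240,197,298)),111.5)
dark=255-cv2.inRange(hsv,(0,0,75),(180,60,255))
rep("jig",big(dark,(265,195,372,335)),15)
org=cv2.inRange(hsv,(8,120,90),(22,255,255))
rep("plate(top z57)",big(org,(295,230,350,262)),58.5)
cv2.imwrite("pics/crop1.png",cv2.resize(im[195:335,95:375],None,fx=2.8,fy=2.8,interpolation=cv2.INTER_CUBIC))
E
```

```text
lid [514. 169.] [179. 206.] 77.5 [[394.0, 104.0], [596.0, 59.0], [635.0, 234.0], [433.0, 279.0]]
bar [497.  95.] [ 11. 109.] 77.5 [[443.0, 101.0], [549.0, 78.0], [551.0, 88.0], [445.0, 112.0]]
jig [ 506. -207.] [147. 259.] 75.6 [[362.0, -247.0], [613.0, -311.0], [649.0, -168.0], [399.0, -104.0]]
plate(top z57) [ 547. -219.] [71.  9.] 75.6 [[533.0, -252.0], [542.0, -254.0], [560.0, -186.0], [551.0, -183.0]]
```

View pics/crop1.png

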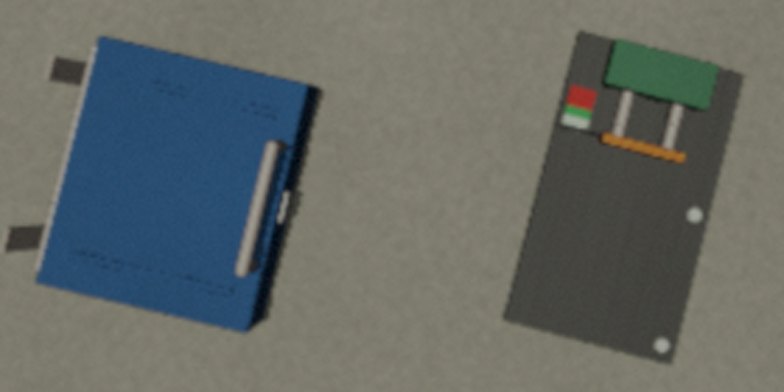

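The crop confirms the bar, hinge side (straps on the left) and jig orientation. The fits match the given sizes: lid 179×206, jig 147×259. Next I check IK along the opening arc, then grasp the bar.

```bash
cat >> h.py <<'E'
a=np.radians(77.5);CX=np.array([np.cos(a),np.sin(a),0]);CY=np.array([-np.sin(a),np.cos(a),0]);EZ=np.array([0,0,1.])
BAR0=np.array([497,94.,111.5]);HINGE=BAR0+170*CX-46*EZ
def bar(th): return HINGE+CX*(-170*np.cos(th)+46*np.sin(th))+EZ*(170*np.sin(th)+46*np.cos(th))
def tool(al,s):
    b=np.cos(al)*EZ+np.sin(al)*CX; y=s*(np.cos(al)*CX-np.sin(al)*EZ); z=-b
    return rpy(np.cross(y,z),y,z),z
def lidpose(thd,s,back=0,a0=20,a1=55):
    al=np.radians(a0+(a1-a0)*thd/100);o,z=tool(al,s);return bar(np.radians(thd))+z*(tcp_to_grasp-back),o
E
python3 - <<'E'
from h import *
best=None
for s in(1,-1):
    q=[solve_ik(*lidpose(t,s)) for t in (0,30,60,80,97)]
    for r in q: print(s,None if r is None else np.round(r))
    q2=solve_ik(*lidpose(97,s,110)); print('ret',q2 is not None)
E
```

```text
1 [ 15.  29. 100. -20.  62. -51.]
1 [ 24.  29.  89. -24.  82. -46.]
1 [ 32.  36.  75. -28.  99. -42.]
1 [ 37.  43.  65. -31. 110. -41.]
1 [ 40.  50.  55. -34. 118. -41.]
ret True
-1 [ 15.  29. 100. -20.  62. 129.]
-1 [ 24.  29.  89. -24.  82. 134.]
-1 [ 32.  36.  75. -28.  99. 138.]
-1 [ 37.  43.  65. -31. 110. 139.]
-1 [ 40.  50.  55. -34. 118. 139.]
ret True
```

```bash
python3 - <<'E'
from h import *
p,o=lidpose(0,1,90);goto(p,o)
p,o=lidpose(0,1);line_to(p,vel=120);print('F',np.round(current_force(),1))
clamp();print('t',current_t(),'open',current_opening(),'ff',current_finger_force(),'F',np.round(current_force(),1))
if current_opening()>0.03:
    for t in range(10,31,10):
        p,o=lidpose(t,1);line_to(p,vel=120,rot=o);print(t,np.round(current_force(),1),round(current_opening(),3),np.round(current_tool_pos()-p,1))
print(current_t());cv2.imwrite("pics/s1.png",camera("scene")["color"])
E
```

```text
F [-0.3 -0.3 -0.5]
t 4.3 open 0.09094862505805505 ff 58.46413850784302 F [-0.4  2.8  2.2]
10 [ 1.7  1.3 -1.8] 0.091 [ 0.1  0.2 -0.4]
20 [ 0.8  0.8 -1.9] 0.098 [ 0.  -0.3 -0.7]
30 [ 1.7 -1.7 -0.5] 0.094 [-0.  -0.7 -0.5]
5.5167
```

View pics/s1.png

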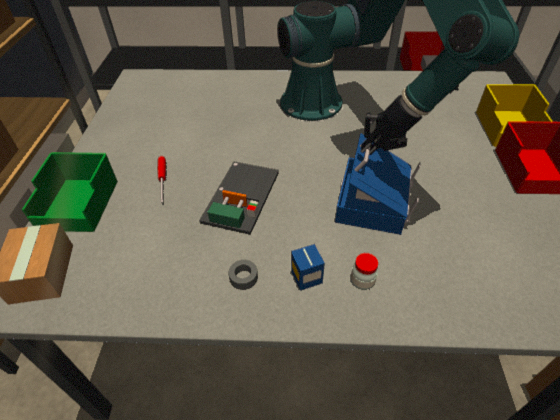

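The lid is about 30° open, with the handle gripped near (372,150) and forces low. I'll carry on to 97°, release and back off.

```bash
python3 - <<'E'
from h import *
for t in (40,50,60,70,80,90,98):
    p,o=lidpose(t,1);line_to(p,vel=120,rot=o);print(t,np.round(current_force(),1),round(current_opening(),3))
release();print('rel',np.round(current_force(),1),current_t())
p,o=lidpose(98,1,110);line_to(p,vel=200);print(np.round(current_force(),1))
wait(.2);print(current_t())
c=camera("top");cv2.imwrite("pics/t2.png",c["color"])
E
```

```text
40 [ 0.4 -2.8  2.6] 0.088
50 [ 0.2 -4.7  5.3] 0.092
60 [-0.9 -3.8  9.6] 0.091
70 [-0.1 -3.2 13. ] 0.088
80 [ 0.2 -0.4 15.8] 0.091
90 [ 1.   4.8 17.2] 0.094
98 [ 2.   5.6 16.6] 0.088
rel [-0.1 -1.2  0. ] 9.05
[-0.3 -0.7 -0.5]
9.95
```

View pics/t2.png

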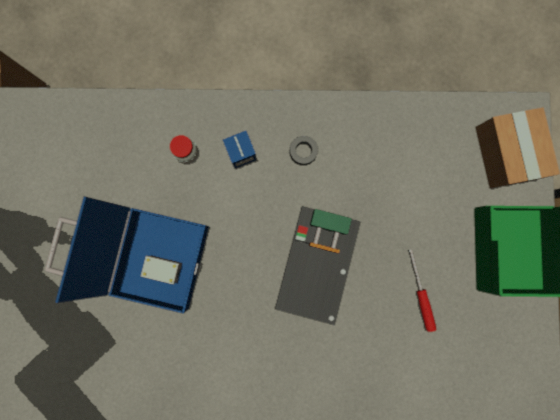

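The lid is fully open on its stop (left, 60–130 px) and the white box lies clear of the walls at about (160,270). I'll measure it and grasp it across its 50 mm width.

```bash
python3 - <<'E'
from h import *
c=camera("top");hsv=cv2.cvtColor(c["color"],cv2.COLOR_BGR2HSV)
m=cv2.inRange(hsv,(0,0,125),(180,90,255))
cnt=big(m,(135,245,190,295))
r=cv2.minAreaRect(unproj(c,cnt[:,0,:],50)[:,:2].astype(np.float32));b=cv2.boxPoints(r)
i=0 if np.linalg.norm(b[0]-b[1])>np.linalg.norm(b[1]-b[2]) else 1
v=(b[i+1]-b[i]);v=v/np.linalg.norm(v);v=v if v[1]>0 else -v
print(r,v,np.degrees(np.arctan2(v[1],v[0])))
j=np.radians(-14.4);JX=np.array([np.cos(j),np.sin(j),0])
bx=np.array([*v,0]);z=-EZ
for s in(1,-1):
  X=s*bx; o=rpy(X,np.cross(z,X),z)
  q=solve_ik([*r[0],120],o);print(s,np.round(o,1),q is not None and np.round(q))
  for s2 in(1,-1):
    X=s2*JX;o=rpy(X,np.cross(z,X),z);q=solve_ik([519,-210,60],o);print('  jig',s2,q is not None and np.round(q))
E
```

```text
((490.8680725097656, 169.6976318359375), (79.76890563964844, 49.08052062988281), 77.14774322509766) [0.2224371 0.9749471] 77.14778
1 [180.    0.   77.1] [ 11.  22. 104.  -0.  55.  24.]
  jig 1 [-29.  29. 101.  -0.  50.  75.]
  jig -1 [ -29.   29.  101.   -0.   50. -105.]
-1 [-180.     0.  -102.9] [  11.   22.  104.   -0.   55. -156.]
  jig 1 [-29.  29. 101.  -0.  50.  75.]
  jig -1 [ -29.   29.  101.   -0.   50. -105.]
```

```bash
cat >> h.py <<'E'
def down(yaw):
    X=np.array([np.cos(np.radians(yaw)),np.sin(np.radians(yaw)),0]);return rpy(X,np.cross(-EZ,X),-EZ)
E
python3 - <<'E'
from h import *
p=current_tool_pos();line_to([p[0],p[1],400],vel=250)
o=down(77.1);goto([491,170,300],o);line_to([491,170,90],vel=250);line_to([491,170,11],vel=90)
print('F',np.round(current_force(),1),np.round(current_tool_pos(),1));clamp()
print('open',current_opening(),current_finger_force(),np.round(current_force(),1))
line_to([491,170,31],vel=80);print(np.round(current_force(),1),current_opening());line_to([491,170,200],vel=250)
print(current_t(),current_opening(),current_finger_force(),np.round(current_force(),1))
c=camera("top");cv2.imwrite("pics/t3.png",c["color"])
E
```

```text
F [-0.3  0.  -0.1] [491.4 170.1  11.4]
open 0.5770431920710439 62.74841666221619 [ 0.8 -0.8  5.5]
[-0.5  0.4 -2.1] 0.5766239658805619
15.6833 0.5751158683506336 62.27576494216919 [-0.6 -0.7 -2.6]
```

View pics/t3.png

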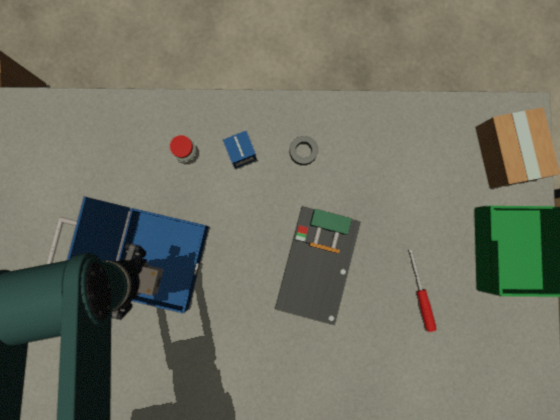

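The box is held (opening 0.577, weight 2.5 N) and the lid is still open. Next I move it over the jig bed and lower it until it touches.

```bash
cat >> h.py <<'E'
j=np.radians(-14.4);JX=np.array([np.cos(j),np.sin(j),0]);JY=np.array([-np.sin(j),np.cos(j),0]);JC=np.array([506,-207.,0])
def jp(x,y,z): return JC+JX*x+JY*y+EZ*z
E
python3 - <<'E'
from h import *
goto(jp(-28,0,150),down(-14.4));line_to(jp(-28,0,32),vel=150);wait(.2)
f0=np.array(current_force());print(np.round(f0,1),np.round(current_tool_pos(),1),jp(-28,0,32).round(1))
z=32
while z>20:
    z-=1;line_to(jp(-28,0,z),vel=30);f=np.array(current_force())-f0
    print(z,np.round(f,1),np.round(current_moment(),2))
    if f[2]>4: break
print(current_t())
c=camera("scene");cv2.imwrite("pics/s4.png",cv2.resize(c["color"][110:260,140:340],(800,600),interpolation=cv2.INTER_CUBIC))
E
```

```text
[-0.5  0.1 -2.4] [ 479.6 -200.4   32.9] [ 478.9 -200.    32. ]
31 [0.4 0.4 0.6] [ 0.02 -0.01  0.  ]
30 [ 0.4  0.6 -0.4] [ 0.    0.01 -0.02]
29 [ 0.2  0.  -0.1] [ 0.05 -0.    0.02]
28 [0.3 0.3 1.1] [-0.08 -0.   -0.01]
27 [-0.5 -0.2  0.3] [ 0.02  0.   -0.06]
26 [ 0.4 -0.1  0.1] [ 0.01 -0.02 -0.01]
25 [0.7 0.4 0.8] [ 0.06 -0.01  0.01]
24 [0.8 0.5 0.6] [-0.01  0.   -0.05]
23 [-0.   0.1  0.6] [-0.01  0.02  0.02]
22 [0.4 0.  0.8] [-0.01 -0.02  0.  ]
21 [-1.4  0.6  9.5] [ 0.02  0.27 -0.02]
21.0083
```

View pics/s4.png

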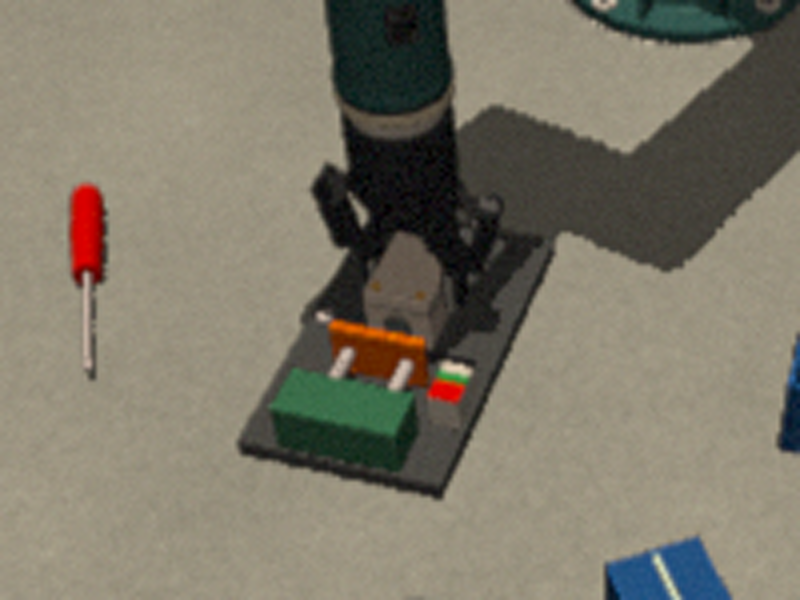

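The box sits on the bed just behind the orange plate (view x 330–430, y 320–385), aligned with it. The box touches the bed at the expected height. Next I ease to light contact and push along +x, watching force and travel.

```bash
python3 - <<'E'
from h import *
def org(c):
    hsv=cv2.cvtColor(c["color"],cv2.COLOR_BGR2HSV);m=cv2.inRange(hsv,(5,150,90),(22,255,255))
    x,y,w,h=(215,185,45,25);M=cv2.moments(m[y:y+h,x:x+w],True);return np.array([x+M["m10"]/M["m00"],y+M["m01"]/M["m00"]]),M["m00"]
Z=21.6
line_to(jp(-28,0,Z),vel=30);wait(.1);f0=np.array(current_force());print(np.round(f0,1));p0=org(camera("scene"));print('plate',p0)
line_to(jp(-6,0,Z),vel=60);x=-6.;xc=None
while x<24:
    x+=1;line_to(jp(x,0,Z),vel=25);wait(.05);f=np.array(current_force());px=-(f-f0)@JX;ax=(np.array(current_tool_pos())-JC)@JX
    print(x,round(ax,1),round(px,1),np.round(f,1))
    if px>9.3: break
wait(.3);c=camera("scene");p=org(c);print('plate',p,current_t(),np.round(current_force(),1),np.round(current_moment(),2))
# expected pixel shift per mm
d=proj(c,[jp(40,0,50),jp(54,0,50)]);print('14mm shift',d[1]-d[0],'meas',p[0]-p0[0])
cv2.imwrite("pics/s5.png",cv2.resize(c["color"][160:250,190:310],(800,600),interpolation=cv2.INTER_CUBIC))
E
```

```text
[-0.4  0.7  3.4]
plate (array([234.89539749, 197.0209205 ]), 239.0)
-5.0 -5.3 -0.2 [-0.8 -1.7  4.6]
-4.0 -5.1 2.4 [-3.4 -1.3  7.4]
-3.0 -4.6 3.4 [-4.2 -0.6  8.2]
-2.0 -3.9 4.0 [-4.8 -0.4  9.5]
-1.0 -3.1 5.6 [-5.8  1.9 11.6]
0.0 -2.2 5.2 [-5.5  1.4 11.9]
1.0 -1.3 5.9 [-6.1  2.  11.2]
2.0 -0.4 5.9 [-6.1  2.1 10.7]
3.0 0.6 5.9 [-6.3  1.1 10.8]
4.0 1.5 6.2 [-6.2  2.7 11.3]
5.0 2.1 7.0 [-7.3  1.8 13.2]
6.0 2.7 7.5 [-7.8  2.  13.9]
7.0 3.4 8.0 [-7.9  3.3 14.8]
8.0 4.1 9.3 [-9.5  2.4 15.6]
9.0 4.7 10.0 [-10.3   2.3  16.3]
plate (array([234.73305085, 198.16101695]), 236.0) 26.825 [-9.9  1.7 16.6] [ 0.    1.23 -0.1 ]
14mm shift [-1.8411602   3.41760009] meas [-0.16234664  1.14009645]
```

View pics/s5.png

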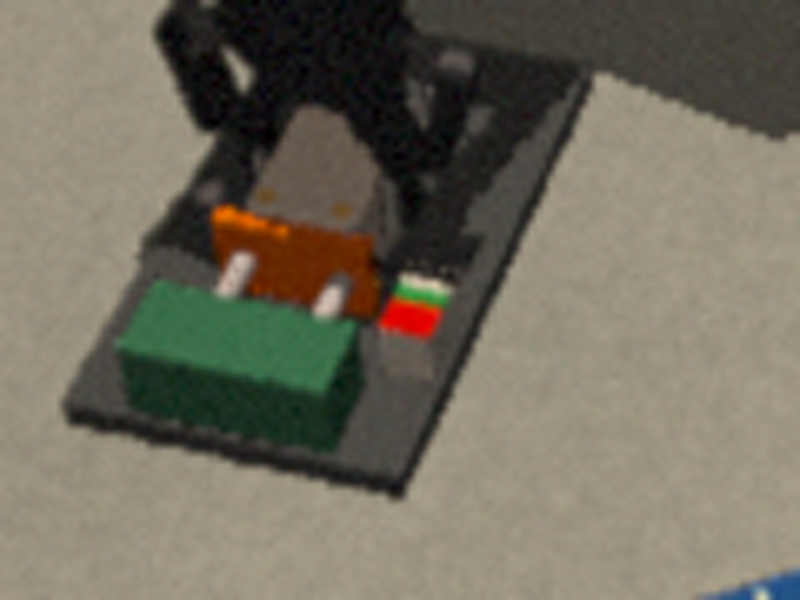

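The pointer is still near white and the plate has moved only about 4–5 mm. Bed drag (Fz of 16 N) accounts for much of the wrist force, so I'll unload it vertically and then continue the push.

```bash
python3 - <<'E'
from h import *
def st(l):
    f=np.array(current_force());t=np.array(current_tool_pos());print(l,'ax %.1f ay %.1f z %.2f'%((t-JC)@JX,(t-JC)@JY,t[2]),'push %.1f'%(-f@JX),'side %.1f'%(f@JY),'Fz %.1f'%f[2],'M',np.round(current_moment(),2),np.round(current_orientation(),1));return f
st('start');z=21.6;x=9.
while z<25:
    z+=.4;line_to(jp(x,0,z),vel=20);wait(.05);f=st('z%.1f'%z)
    if f[2]<2: break
while x<30:
    x+=1;line_to(jp(x,0,z),vel=25);wait(.05);f=st('x%.0f'%x)
    if f[2]>4: z+=.4
    if -f@JX>8.5: break
print(x,z,current_t())
c=camera("scene");cv2.imwrite("pics/s6.png",cv2.resize(c["color"][160:250,190:310],(800,600),interpolation=cv2.INTER_CUBIC))
E
```

```text
start ax 4.8 ay 0.8 z 21.80 push 10.0 side -0.8 Fz 16.6 M [ 0.    1.23 -0.1 ] [-179.9    0.4  -14.4]
z22.0 ax 5.0 ay 0.8 z 21.84 push 9.0 side -0.5 Fz 12.7 M [-0.04  1.03 -0.05] [-179.9    0.4  -14.4]
z22.4 ax 5.3 ay 0.8 z 21.86 push 7.0 side -0.9 Fz 7.2 M [-0.03  0.85 -0.01] [-179.9    0.4  -14.4]
z22.8 ax 6.8 ay 0.8 z 21.93 push 4.2 side 1.7 Fz -2.3 M [0.42 0.57 0.07] [-179.9    0.2  -14.4]
x10 ax 8.4 ay 0.7 z 21.99 push 4.1 side 1.9 Fz -4.0 M [0.45 0.62 0.05] [-179.9    0.2  -14.4]
x11 ax 9.3 ay 0.7 z 21.98 push 5.1 side 2.3 Fz -2.9 M [0.46 0.65 0.09] [-179.9    0.2  -14.4]
x12 ax 10.1 ay 0.7 z 21.98 push 6.6 side 1.4 Fz -3.3 M [0.42 0.75 0.06] [-179.9    0.2  -14.4]
x13 ax 10.8 ay 0.7 z 21.98 push 6.6 side 2.0 Fz -2.0 M [0.38 0.8  0.03] [-179.9    0.2  -14.4]
x14 ax 11.7 ay 0.7 z 21.98 push 7.1 side 1.5 Fz -1.3 M [0.39 0.9  0.05] [-179.9    0.3  -14.4]
x15 ax 12.5 ay 0.7 z 21.98 push 7.4 side 1.4 Fz 0.3 M [0.41 0.93 0.03] [-179.9    0.3  -14.4]
x16 ax 13.2 ay 0.7 z 21.98 push 8.6 side 0.6 Fz -1.3 M [0.39 1.   0.09] [-179.9    0.3  -14.4]
16.0 22.799999999999997 29.825
```

View pics/s6.png

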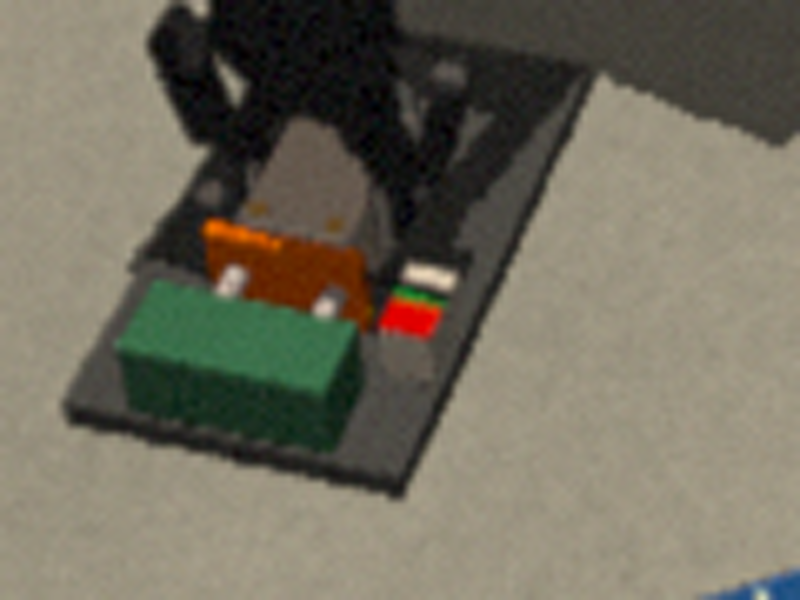

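The pointer (dark bar at about (430,290)) has just reached the green band. The plate is square with the box end flat against it. I'll push 2 mm more, settle and check.

```bash
python3 - <<'E'
from h import *
z=22.8
for x in(17,18): line_to(jp(x,0,z),vel=20)
wait(.6)
F=[]
for i in range(8):
    wait(.05);F.append(np.array(current_force()))
f=np.mean(F,0);t=np.array(current_tool_pos());print('push %.2f Fz %.2f'%(-f@JX,f[2]),'ax %.1f z %.2f'%((t-JC)@JX,t[2]),current_finger_force(),current_opening(),current_t())
c=camera("scene");a=cv2.resize(c["color"][160:250,190:310],(560,420),interpolation=cv2.INTER_CUBIC)
b=camera("top");b=cv2.resize(b["color"][190:330,40:350],(560,253)) 
c2=cv2.resize(c["color"][60:250,310:450],(240,326))
im=np.zeros((600,800,3),np.uint8);im[:346,:560]=a[:346];im[347:600,:560]=b;im[:326,560:]=c2;cv2.imwrite("pics/s7.png",im)
E
```

```text
push 9.18 Fz 1.02 ax 14.8 z 21.96 62.780184745788574 0.5778651204428118 31.375
```

View pics/s7.png

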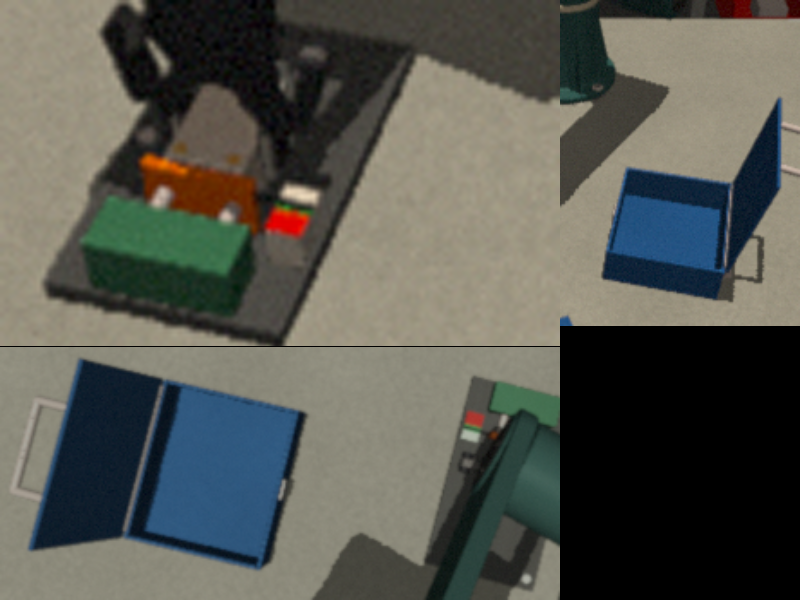

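The pointer now sits inside the green band, with green visible on both sides near (295,205). The push is steady at 9.2 N and the lid is fully open. Handing in.

```bash
python3 -c "
from workcell import *
print(sign_off())"
```

```text
the job is handed in; nothing more can be done
None
```

I handed the job in at about 31 s on the robot's clock, with the junction box held against the stop plate at a steady 9.2 N, the pointer in the green band and the lid open on its stop; no verdict came back.

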